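# Turn a row of specimens round, rack to rack

### The job

Move the three specimen jars and the brown bottle from the grey transport rack into the empty white bench rack, one in each well, so that the row comes out in reverse order: what stands farthest left in the transport rack (as you look from the robot) ends farthest right in the bench rack, and so on. Stand each one upright in the middle of its well, and do not tip any of them over on the way.

Things in the scene. Friction and masses are not known exactly. Their poses are not given: they have to be found in the camera images.
- small_jar: small white specimen jar with a red screw lid: 54 mm high, body 48 mm in diameter up to 39 mm, lid 50 mm in diameter above that; 0.1 kg. Origin: centre of its underside, z up its axis.
- medium_jar: medium white specimen jar with a white screw lid: 62 mm high, body 56 mm in diameter up to 47 mm, lid 58 mm in diameter above that; 0.1 kg. Origin: centre of its underside, z up its axis.
- large_jar: large white specimen jar with a yellow screw lid: 75 mm high, body 62 mm in diameter up to 60 mm, lid 64 mm in diameter above that; 0.12 kg. Origin: centre of its underside, z up its axis.
- bottle: brown reagent bottle with a white cap: 101 mm high, cylindrical body 52 mm in diameter up to 62 mm, then a shoulder narrowing upwards, cap 25 mm in diameter above 84 mm; 0.16 kg. Origin: centre of its underside, z up its axis.
- transport_rack: fixed aluminium plate, 92 mm (its x) by 356 mm (its y), 6 mm thick, a flat wire handle at each end; the four cups stand on it in one row at y = +132, +44, -44, -132 mm in its frame, in varying order. Origin: centre of its underside, on the worktop. Its y points to the robot's left, its x away from the robot (yaw within 0.12 rad). Either rack may be the one nearer the robot.
- cup_a: grey plastic cup (square, 85 mm outside, 79 mm inside, 9 mm high, floor 3 mm thick) clipped on the transport rack, in which the small jar stands at the start; it never moves by itself. Origin: centre of its underside, which is 6 mm above the worktop.
- cup_b: grey plastic cup (square, 85 mm outside, 79 mm inside, 9 mm high, floor 3 mm thick) clipped on the transport rack, in which the medium jar stands at the start; it never moves by itself. Origin: centre of its underside, which is 6 mm above the worktop.
- cup_c: grey plastic cup (square, 85 mm outside, 79 mm inside, 9 mm high, floor 3 mm thick) clipped on the transport rack, in which the large jar stands at the start; it never moves by itself. Origin: centre of its underside, which is 6 mm above the worktop.
- cup_d: grey plastic cup (square, 85 mm outside, 79 mm inside, 9 mm high, floor 3 mm thick) clipped on the transport rack, in which the bottle stands at the start; it never moves by itself. Origin: centre of its underside, which is 6 mm above the worktop.
- bench_rack: fixed white plastic rack, 92 mm (its x) by 356 mm (its y), a flat wire handle at each end; four square wells (82 by 85 mm inside) in one row, empty at the start, centres at x = 0, y = +132, +44, -44, -132 mm in its frame; well floors 9 mm, rims 15 mm above its underside. Origin: centre of its underside, on the worktop. Axes as the transport rack's (yaw within 0.12 rad).

How it is judged:
By the outcome, as a careful person would: the job done as asked, in the order asked, and still so for the second after the job is handed in, with the robot touching nothing.
It also fails if it takes over 88 s, if anything falls off the work surface, if the arm or the gripper's body presses on something with over 40 N, if the wrist force passes 120 N, or if a joint passes its speed limit or range.

### The arm

A 6-joint arm with a two-finger parallel gripper is mounted at the origin on a cart in front of the work surface, level with it; the furniture and walls round the work are solid. World frame = base frame: x ahead of the robot, y to its left, z up, the work surface at z = 0. Lengths are in m, angles in degrees, forces in N, time in s.
With the tool pointing down it reaches from about 0.325 to 0.85 m from the base axis. Payload 15.5 kg.
Tool frame: the origin (TCP) lies at the very end of the fingers, on their centre line; the grasp point (between the pads) lies arm.grip_depth behind it (arm.grip_depth is the distance from the TCP to the grasp point, in m); z points along the fingers, y is the line along which they close (so a half turn about z gives the same grasp; the last joint's range is limited). The gripper opens to 91 mm and grips with 3 to 60 N. Pads are 32 mm wide; open, the fingers measure 118 mm over their backs; the gripper's body (76 mm by 178 mm) begins 60 mm behind the grasp point.
Start: joints at [64.658, 28.281, 77.091, -0, 74.628, -5.472], TCP at [0.212, 0.588, 0.214] pointing down, gripper open.
Joint ranges: [-166.48, 166.48], [-47.26, 123.95], [12.59, 153.08], [-70.14, 250.14], [6.76, 159.57], [-176.63, 176.63]. Speed limits (degrees/s): [108.29, 108.29, 147.25, 172.46, 172.46, 172.46].

### API

Orientations are given as a 3x3 rotation matrix whose columns are the frame's x, y, z axes.
In Python, from rig import arm gives the robot as it stands. Calls block until the motion is done:
- arm.move_to(position, orientation): joint-space move of the TCP to a pose.
- arm.move_l(position, orientation=None, feed=0.15): straight line of the TCP; orientation=None keeps the orientation; feed is the mean speed in m/s.
- arm.move_joints(angles): joint-space move.
- arm.grip(opening): finger opening in m; the grip force is fixed at half the most; returns when the fingers have stopped.
- arm.sleep(seconds).
- arm.solve_ik(position, orientation): joint angles nearest the present ones, or None.
- arm.snapshot(name): name is "scene" or "top" or "wrist"; returns the picture (400x640x3 uint8, red, green, blue); there is no depth.
- arm.get_calibration(name): a dict with "intrinsics" (3x3 intrinsics, pixels), "cam_to_world" (4x4, takes a point from camera to world coordinates). Camera axes: x right, y down, z forward; pixel columns grow to the right and rows downward; lengths in m; the calibration is good to about 2 mm. A picture is of the moment at which its call begins: read the wrist's pose just before it. get_calibration takes no time and is no camera call; for the wrist camera it gives the pose at the moment of the call.
A pose or a line that the arm cannot do raises arm.Unreachable and nothing moves.
- arm.sign_off(): hands the job in; it is judged then, once.
Readings, each from a call of its own:
- arm.current_t(): time.
- arm.current_joint_positions(): joint angles.
- arm.current_dq(): joint speeds.
- arm.current_tau(): joint torques, N m.
- arm.current_ee_pos(): TCP position.
- arm.current_tool_rot(): TCP orientation.
- arm.current_force(): force on the tool from outside, world axes, zero at the start.
- arm.current_torque(): the same for the moment, N m.
- arm.current_width(): finger opening in m.
- arm.current_grasp_force(): force on a finger pad.
Only numpy, scipy, OpenCV 4.12 (cv2) and the standard library are available. Lean on these libraries where they do the work, as an engineer would, in place of code of your own. Each camera call takes 0.05 s, during which the arm holds its last target. There are 200 camera calls.

## Working session

There is one attempt and no reset: what is moved stays moved. The work goes in short steps, each a Python script; the robot and the scene stay as the last script left them, time stands still between calls to the robot, and variables do not carry over. Pictures are saved under pics/ and viewed, at most 14 in all, crops included, and the job is handed in when it is done.

```bash
mkdir -p pics; ls; python3 - <<'E'
from rig import arm
import cv2,numpy as np
for n in("scene","top"):
    im=arm.snapshot(n); cv2.imwrite(f"pics/{n}0.png",im[:,:,::-1])
    c=arm.get_calibration(n); print(n,np.round(c["intrinsics"],1).tolist(),np.round(c["cam_to_world"],4).tolist())
print(arm.grip_depth,arm.current_t(),np.round(arm.current_tool_rot(),3).tolist())
E
```

```text
pics
scene [[427.5, 0.0, 325.1], [0.0, 427.5, 201.8], [0.0, 0.0, 1.0]] [[0.695, -0.4537, 0.5578, 0.0744], [-0.719, -0.4473, 0.532, -0.3803], [0.0082, -0.7707, -0.6371, 0.5971], [0.0, 0.0, 0.0, 1.0]]
top [[497.5, 0.0, 317.4], [0.0, 497.5, 204.6], [0.0, 0.0, 1.0]] [[-0.0034, -0.991, 0.1341, 0.4336], [-0.9995, -0.0009, -0.0318, 0.1013], [0.0316, -0.1341, -0.9905, 0.8764], [0.0, 0.0, 0.0, 1.0]]
0.0188 0.1 [[-0.94, 0.34, -0.0], [0.34, 0.94, -0.001], [0.0, -0.001, -1.0]]
```

View pics/top0.png

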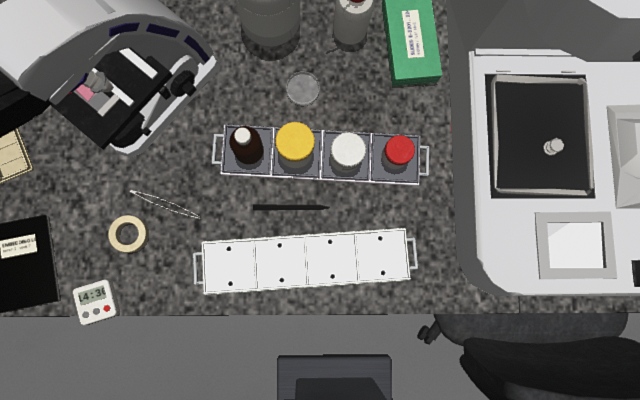

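View pics/scene0.png

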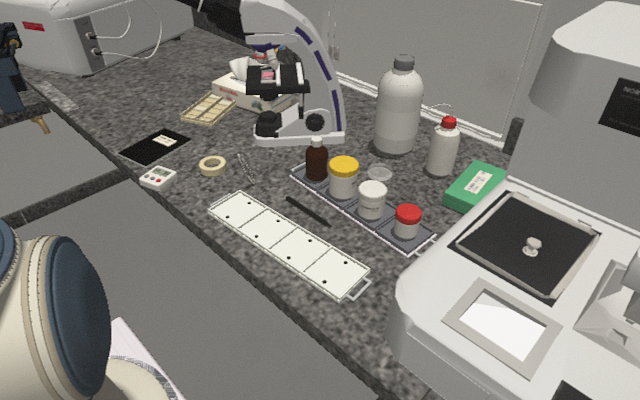

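The top view shows, left to right in the transport rack: bottle (cap 243,136), yellow (295,141), white (348,149) and red (400,150). The empty bench rack is nearer the robot, with corners at about (202,242), (404,229), (410,279) and (205,294). The scene view agrees on the order.

```bash
cat > h.py <<'E'
import numpy as np,cv2
from rig import arm
def ray(n,px):
    c=arm.get_calibration(n);K=np.array(c["intrinsics"]);T=np.array(c["cam_to_world"])
    d=T[:3,:3]@np.linalg.solve(K,[px[0],px[1],1.]);return T[:3,3],d
def onz(n,px,z):
    o,d=ray(n,px);return o+d*(z-o[2])/d[2]
def blob(mask,box):
    x0,y0,x1,y1=box;m=np.zeros(mask.shape,np.uint8);m[y0:y1,x0:x1]=mask[y0:y1,x0:x1]
    n,l,s,c=cv2.connectedComponentsWithStats(m)
    k=1+np.argmax(s[1:,4]);cs,_=cv2.findContours((l==k).astype(np.uint8),0,cv2.CHAIN_APPROX_NONE)
    h=cv2.convexHull(cs[0]);M=cv2.moments(h);return np.array([M['m10'],M['m01']])/M['m00'],s[k],h[:,0]
def masks(im):
    h,s,v=[a.astype(int) for a in cv2.split(cv2.cvtColor(im,cv2.COLOR_RGB2HSV))]
    return dict(red=((h<8)|(h>172))&(s>130)&(v>70),yel=(abs(h-24)<8)&(s>110)&(v>100),wht=(s<60)&(v>140),dark=(v<60))
E
python3 - <<'E'
from h import *
T=cv2.imread("pics/top0.png")[:,:,::-1].copy();S=cv2.imread("pics/scene0.png")[:,:,::-1].copy()
mt,ms=masks(T),masks(S)
for n,k,bt,bs,z in[("small","red",(380,125,420,175),(390,195,430,230),.0555),("medium","wht",(330,129,368,173),(355,178,390,222),.040),("large","yel",(270,118,320,165),(325,150,362,185),.0765),("bottle","wht",(233,126,252,145),(308,136,326,154),.1015)]:
    c,s,_=blob(mt[k],bt);e,s2,_=blob(ms[k],bs)
    o,d=ray("top",c);p,f=ray("scene",e)
    a=np.linalg.lstsq(np.c_[d,-f],p-o,rcond=None)[0];P=o+a[0]*d;Q=p+a[1]*f
    print(n,c.round(1),s,"top",onz("top",c,z).round(4),"scene",onz("scene",e,z).round(4),"tri",P.round(4),Q.round(4),s2)
c,s,h=blob(mt["wht"],(196,222,420,300))
W=np.array([onz("top",p,.015)[:2] for p in h])*1000
r=cv2.minAreaRect(W.astype(np.float32));print("bench",r,cv2.boxPoints(r).round(1).tolist())
print("microscope edges",onz("top",(215,60),.15),onz("top",(190,90),.1), "balance",onz("top",(455,150),.1))
cv2.imwrite("pics/crop.png",cv2.resize(T[110:300,180:440],None,fx=3,fy=3,interpolation=cv2.INTER_CUBIC)[:,:,::-1])
E
```

```text
small [399.4 149.5] [385 135  30  30 683] top [ 0.6394 -0.0649  0.0555] scene [ 0.6355 -0.0669  0.0555] tri [ 0.6403 -0.0656  0.0522] [ 0.6394 -0.0647  0.0517] [395 203  27  22 457]
medium [348.1 148.5] [331 132  36  34 928] top [0.6447 0.021  0.04  ] scene [0.6686 0.0424 0.04  ] tri [0.638  0.0236 0.0664] [0.6398 0.0219 0.067 ] [358 178  32  23 484]
large [294.6 140.6] [ 275  122   40   38 1200] top [0.6484 0.113  0.0765] scene [0.6439 0.1101 0.0765] tri [0.6494 0.113  0.0727] [0.6484 0.1139 0.0724] [329 155  30  23 549]
bottle [242.  134.8] [235 128  15  15 187] top [0.6508 0.1964 0.1015] scene [0.647  0.1942 0.1015] tri [0.6516 0.1967 0.0987] [0.6505 0.1976 0.0985] [308 136  18  11 136]
bench ((453.708251953125, 92.18830871582031), (90.6056900024414, 380.71368408203125), 3.8162055015563965) [[395.79998779296875, 279.1000061035156], [421.20001220703125, -100.80000305175781], [511.6000061035156, -94.69999694824219], [486.20001220703125, 285.1000061035156]]
microscope edges [0.75423471 0.23339056 0.15      ] [0.72506549 0.28132751 0.1       ] balance [ 0.62786704 -0.14612383  0.1       ]
```

View pics/crop.png

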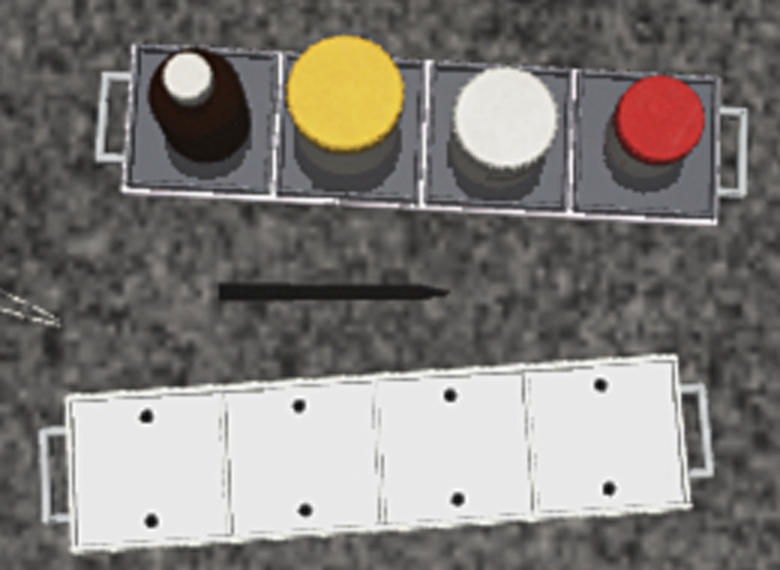

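The crop shows the lids cleanly separated from the grey bodies. The white mask of the bench rack also takes in its left handle, which I'll remove by opening the mask before checking against 356 x 92 mm.

```bash
python3 - <<'E'
from h import *
T=cv2.imread("pics/top0.png")[:,:,::-1].copy();S=cv2.imread("pics/scene0.png")[:,:,::-1].copy()
for n,I,b in(("top",T,(196,222,420,300)),("scene",S,(200,185,385,305))):
    m=cv2.morphologyEx(masks(I)["wht"].astype(np.uint8),cv2.MORPH_CLOSE,np.ones((5,5)))
    m=cv2.morphologyEx(m,cv2.MORPH_OPEN,cv2.getStructuringElement(2,(15,15)))
    c,s,h=blob(m,b);W=np.array([onz(n,p,.015)[:2] for p in h])*1000
    r=cv2.minAreaRect(W.astype(np.float32));print(n,np.round(r[0],1),np.round(r[1],1),r[2],onz(n,c,.015).round(4))
    for p in [(229.5,249),(231,283.5),(380,238.5),(383,272.5)] if n=="top" else []: print(onz(n,p,.009)[:2].round(4))
c,_,_=blob(masks(T)["wht"],(330,129,368,173));print("medium",onz("top",c,.0645))
R=lambda a:np.array([[-np.sin(a),np.cos(a),0],[np.cos(a),np.sin(a),0],[0,0,-1]])
for s in(0,np.pi):
  for p in((.65,.197,.05),(.64,-.065,.05),(.454,.222,.05),(.454,-.04,.05),(.65,.197,.2),(.454,-.04,.2)):
    q=arm.solve_ik(p,R(s));print(p,None if q is None else np.round(q))
E
```

```text
top [453.6  94. ] [ 90.6 354.9] 3.8162055015563965 [0.4531 0.0957 0.015 ]
[0.4734 0.2258]
[0.4144 0.2221]
[ 0.4912 -0.036 ]
[ 0.4322 -0.0401]
scene [445.9  86.1] [102.3 381.4] 4.186167240142822 [0.4461 0.0613 0.015 ]
medium [0.63850475 0.02339923 0.0645    ]
(0.65, 0.197, 0.05) [12. 42. 78. -0. 60. 12.]
(0.64, -0.065, 0.05) [-11.  40.  83.  -0.  57. -11.]
(0.454, 0.222, 0.05) [ 19.  32. 104.  -0.  44.  19.]
(0.454, -0.04, 0.05) [-13.  30. 110.  -0.  40. -13.]
(0.65, 0.197, 0.2) [12. 33. 70. -0. 77. 12.]
(0.454, -0.04, 0.2) [-13.  16. 101.  -0.  63. -13.]
(0.65, 0.197, 0.05) [  12.   42.   78.   -0.   60. -168.]
(0.64, -0.065, 0.05) [-11.  40.  83.  -0.  57. 169.]
(0.454, 0.222, 0.05) [  19.   32.  104.   -0.   44. -161.]
(0.454, -0.04, 0.05) [-13.  30. 110.  -0.  40. 167.]
(0.65, 0.197, 0.2) [  12.   33.   70.   -0.   77. -168.]
(0.454, -0.04, 0.2) [-13.  16. 101.  -0.  63. 167.]
```

```bash
python3 - <<'E'
import cv2,numpy as np
t=cv2.resize(cv2.imread("pics/top0.png")[0:190,40:300],(780,570),interpolation=2)
cv2.imwrite("pics/mt.png",t)
s=cv2.resize(cv2.imread("pics/scene0.png")[0:190,170:430],(780,570),interpolation=2)
cv2.imwrite("pics/ms.png",s)
E
```

```text
(no output)
```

View pics/mt.png

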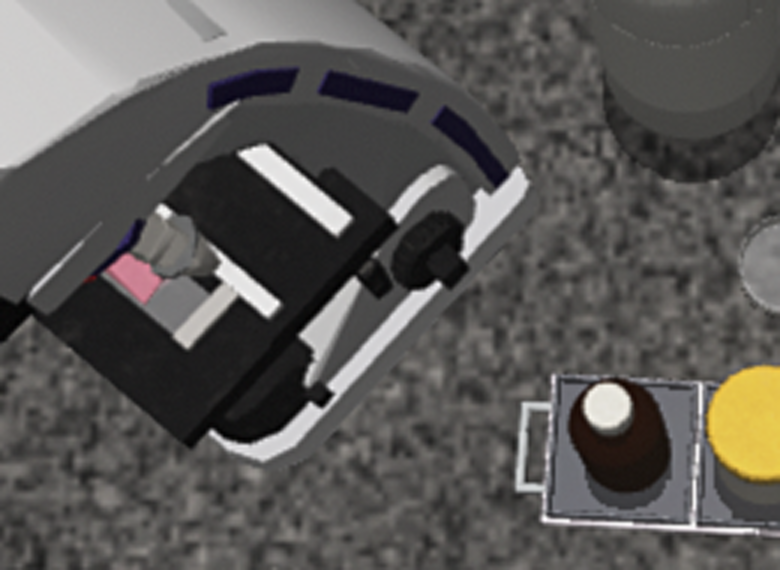

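View pics/ms.png

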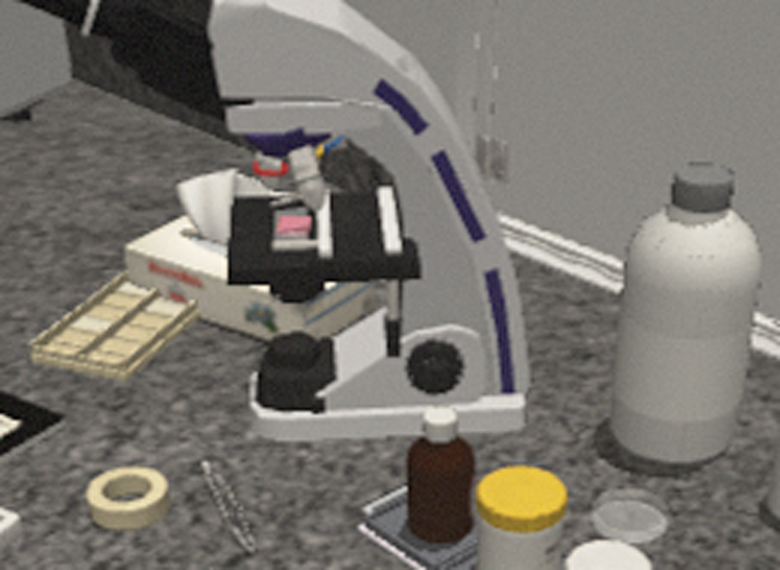

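The microscope base edge (near corner at top pixel 216,59) and knob stay about 40 mm clear of the gripper body at the bottle. I'll add a -20° yaw there for more room. Next I move the bottle alone, then check.

```bash
cat >> h.py <<'E'
G=arm.grip_depth;HI=.165
def R(deg):
    a=np.radians(deg);return np.array([[-np.sin(a),np.cos(a),0],[np.cos(a),np.sin(a),0],[0,0,-1.]])
def well(y,c=(.4533,.0937),yaw=3.85):
    a=np.radians(yaw);return np.array([c[0]-np.sin(a)*y,c[1]+np.cos(a)*y])
def transfer(src,dst,zg,w,yaw=0):
    z=zg-G;Q=R(yaw)
    arm.move_to([*src,HI],Q);arm.move_l([*src,z],feed=.1)
    arm.grip(w-.02);print("width",round(arm.current_width(),4),"force",arm.current_grasp_force())
    arm.move_l([*src,HI],feed=.12);print("lifted",round(arm.current_width(),4))
    m=[*((np.array(src)+dst)/2),HI]
    arm.move_l([*dst,HI],feed=.12);arm.move_l([*dst,z+.02],feed=.1);arm.move_l([*dst,z+.0007],feed=.03)
    print("F",np.round(arm.current_force(),1));arm.sleep(.2)
    arm.grip(.091);arm.sleep(.2);arm.move_l([*dst,HI],feed=.15);print("t",arm.current_t())
E
python3 - <<'E'
from h import *
arm.move_l([.15,.42,.25],feed=.25)
arm.move_to([.43,.15,.25],R(-20))
transfer((.6508,.1964),well(-.132),.057,.052,-20)
arm.move_to([.43,.2,.25],R(0))
cv2.imwrite("pics/s1.png",arm.snapshot("scene")[:,:,::-1]);print(arm.current_t())
E
```

```text
width 0.0516 force 30.001061595976353
lifted 0.0514
F [ 0.1  0.  -1.5]
t 13.5167
14.5667
```

View pics/s1.png

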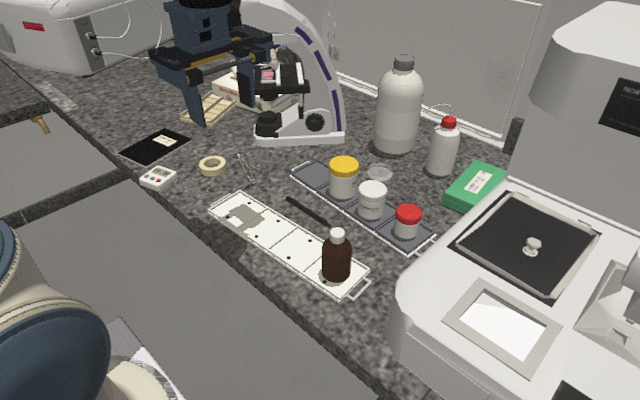

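The bottle stands upright at (337,262) in the rightmost bench well. Now the three jars, gripped on their lids.

```bash
python3 - <<'E'
from h import *
transfer((.6484,.113),well(-.044),.0765,.064)
transfer((.6385,.0234),well(.044),.0635,.058)
transfer((.6394,-.0649),well(.132),.0555,.050)
arm.move_l([.3,.35,.25],feed=.2)
for n in("top","scene"):cv2.imwrite(f"pics/{n}2.png",arm.snapshot(n)[:,:,::-1])
print(arm.current_t())
E
```

```text
width 0.0641 force 30.000451505184174
lifted 0.0637
F [ 0.7 -0.5 -2.3]
t 23.8583
width 0.0574 force 30.000430941581726
lifted 0.0575
F [-0.5 -0.4 -2.3]
t 33.6833
width 0.0491 force 30.000062584877014
lifted 0.0492
F [ 0.8 -1.4 -1.8]
t 45.4
46.6917
```

```bash
python3 - <<'E'
import cv2
a=cv2.imread("pics/top2.png")[110:300,180:440]
cv2.imwrite("pics/crop2.png",cv2.resize(a,None,fx=3,fy=3,interpolation=2))
E
```

```text
(no output)
```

View pics/crop2.png

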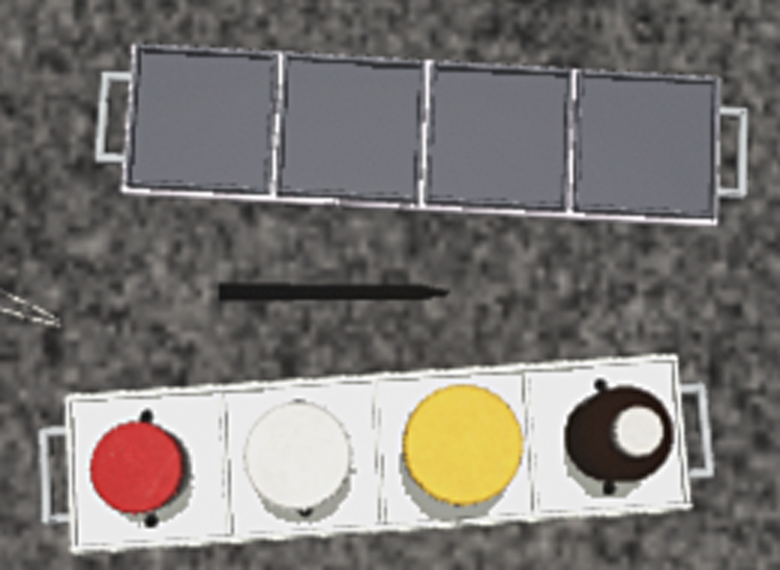

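View pics/scene2.png

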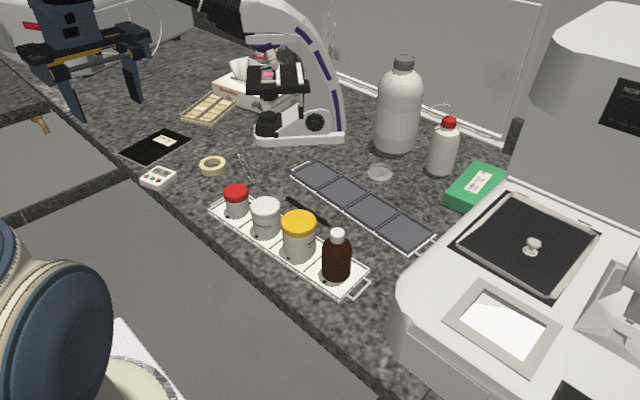

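The jars and bottle are all upright in the bench rack, in the order red, white, yellow, bottle from left to right. I'll check the centring in numbers.

```bash
python3 - <<'E'
from h import *
T=cv2.imread("pics/top2.png")[:,:,::-1].copy();m=masks(T)
for n,k,b,z,y in(("small","red",(205,245,245,285),.0555,.132),("large","yel",(310,233,358,283),.0765,-.044),("bottle","wht",(384,244,403,263),.1015,-.132)):
    c,s,_=blob(m[k],b);P=onz("top",c,z);print(n,s,((P[:2]-well(y))*1000).round(1))
E
```

```text
small [210 250  31  31 728] [0.2 0. ]
large [ 314  238   40   41 1235] [-0.6 -0.1]
bottle [385 246  16  16 204] [-0.1 -2.4]
```

```bash
python3 -c "
from rig import arm
print(arm.sign_off())"
```

```text
the job is handed in; nothing more can be done
None
```

The three jars and the bottle stand upright in the bench rack in reverse order (left to right: small, medium, large, bottle). Measured centring is within 1 mm for the small and large jars and about 2.4 mm for the bottle; the medium jar was checked only by eye. The job was handed in at about 47 s.

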